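# Park the captive screw and open the coffee mill's hatch

## Robot

A 7-joint arm with a two-finger parallel gripper is mounted at the origin on the work surface. World frame = base frame: x ahead of the robot, y to its left, z up, the work surface at z = 0. Lengths are in m, angles in rad, forces in N, time in s.
With the tool pointing down it reaches from about 0.4 to 0.875 m from the base axis. Payload 4.4 kg.
Tool frame: the origin (TCP) lies midway between the tips of the shut fingers; the grasp point (between the pads) lies 19 mm behind it (bot.pinch_z is the z of the grasp point in the tool frame, in m); z points along the fingers, y is the line along which they close (so a half turn about z gives the same grasp; the last joint's range is limited). The gripper opens to 85 mm and grips with 20 to 120 N. Pads are 22 mm wide; open, the fingers measure 114 mm over their backs; the gripper's body (76 mm by 85 mm) begins 54 mm behind the grasp point. The pads swing forward as they close: fully open they stand 13 mm farther back than shut.
Start: joints at [-1.352, 0.628, 0.038, 1.517, -0.027, 0.996, -0.02], TCP at [0.183, 0.624, 0.231] pointing down, gripper open.
Joint ranges: [-3.06, 3.06], [-0.37, 2.12], [-1.25, 1.32], [0.18, 2.47], [-1.1, 4.24], [0.23, 1.98], [-2.94, 2.94]. Speed limits (rad/s): [2.57, 2.57, 3.14, 3.14, 3.14, 3.14, 3.14].

## Interface

Orientations are given as a 3x3 rotation matrix whose columns are the frame's x, y, z axes.
In Python, from station import status, eyes, close_job, bot gives the robot as it stands. The module is installed in compiled form; this text tells all that it offers.
- The arm moves only by the tool step_arm, never from a script. Its argument "targets" is a list of rows, each an object of numbers: "rx", "ry", "rz": the turn, a rotation vector about the tool's x, y, z in rad; "dx", "dy", "dz": the shift along the tool's x, y, z in mm; "hand": the opening, from -1 (shut) to 1 (fully open). In form: [{"rx": .., "ry": .., "rz": .., "dx": .., "dy": .., "dz": .., "hand": ..}, ...]. A call has 1 to 20 rows; each row shifts and turns the commanded pose from where the row before left it, along the tool's axes as they then stand; what a row does not reach is not made up. A row lasts 1/12 s, in which the tool goes at most 41.7 mm and 7.16 degrees, less where a joint would pass 70% of its speed; a pose out of reach is approached as far as the arm can. A call with a gripper value outside its range is refused whole. The fingers move at their own pace and stop on an object; "force" is the grip in N (left out, the last holds). Time passes only in rows, so rows that do not move let the fingers close. It gives the time, the measured TCP pose, the force, the opening and the grip force at its end, in the units of the state.
- status.get_obs(): the state, without advancing time (a new reading comes with each control period).
- eyes.grab_frame(name): name is "scene" or "top" or "wrist"; returns the picture (384x512x3 uint8, red, green, blue); there is no depth.
- eyes.camera_info(name): a dict with "mtx" (3x3 intrinsics, pixels), "view" (4x4, takes a point from world to camera coordinates); the wrist camera has in their place "T_tool_cam" (4x4, takes a point from camera to tool coordinates, whose origin is the TCP and whose axes are the flange's). Camera axes: x right, y down, z forward; pixel columns grow to the right and rows downward; lengths in m; the calibration is good to about 2 mm. A picture is of the moment at which its call begins: read the wrist's pose just before it. camera_info takes no time and is no camera call.
- close_job(): hands the job in; it is judged then, once.
The state is a dict: "time": time; "joint_positions": joint angles; "qvel": joint speeds; "joint_torque": joint torques, N m; "tool_pos": TCP position; "tool_rot": TCP orientation; "wrist_force": force on the tool from outside, world axes, zero at the start; "ft_torque": the same for the moment, N m; "width": finger opening in m; "grasp_force": force on a finger pad.
Only numpy, scipy, OpenCV 4.12 (cv2) and the standard library are available. Lean on these libraries where they do the work, as an engineer would, in place of code of your own. Each camera call takes 0.05 s, during which the arm holds its last target. There are 200 camera calls.

## Task

Open the burr chamber of the coffee mill for cleaning: gently pull the knurled captive screw of its hatch straight up against the spring until you feel it come up against the parking thread, then unscrew it counterclockwise (keeping it pulled as the thread takes hold) to the end of the thread, so that it stays out by itself when let go. Only then slide the hatch all the way open, away from the chamber, and leave it; never force the screw or its delicate thread, and leave the other things on the table alone.

Things in the scene. Friction and masses are not known exactly. Their poses are not given: they have to be found in the camera images.
- mill: low aluminium coffee mill fixed to the table, 160 mm (its x) by 260 mm (its y), deck 70 mm high; origin under its centre on the table. A steel hatch plate (88 by 160 mm, 6 mm thick, its top 76.5 mm above the table) lies between two rails (11 mm high) and slides along the mill's +y off the burr chamber. Screw and tab stand on the hatch, the tab 90 mm to -y of the screw
- knob_grip (a point): centre of the round knurled steel knob of the captive screw, 30 mm diameter, 24 mm high, vertical axis; the point is half-way up the knob, 26 mm above the hatch plate with the screw in. Under the knob, after a 2 mm gap, a brass ferrule. The knob moves along with the hatch
- stem (a joint): how far the screw is pulled up (m), 0 when in. The spring pulls down with 4.5 N at 0, plus 0.2 N per mm. Pulled at its starting angle it meets a hard stop, the roof of the thread's mouth, somewhere between 5 and 17.5 mm (different each time, to be felt). From there to 1.5 mm lower it can be turned into the thread; lower still, it butts against the thread's flank
- knob (a joint): turn of the screw (rad), counterclockwise from above positive, -0.4 to 2.5 (end of thread); starts between -0.3 and 0.2. The mouth lies at about 0.4; from 0.5 on the screw climbs 2.3 mm per rad and the thread holds it against the spring, also when let go for a new grasp; parked from 2.2 on, 7 to 21 mm out. Turning takes under 0.15 N m
- hatch (a joint): how far the hatch is slid open (m) along the mill's +y: 0 shut, 0.06 fully open at its stop; sliding takes about 3 N. The shank of the screw locks it until the screw is out by about 5 mm
- hatch_tab (a point): middle of the top edge of the hatch's black upright tab: 40 mm wide along the mill's x, 10 mm thick along its y, 33 mm high above the hatch plate; moves with the hatch
- ferrule: brass ferrule on the hatch plate under the knob, 23 mm diameter (28 mm at its foot), 12 mm high; origin on its axis at the plate's top. The hidden parking thread inside is delicate: the screw may bear on its stop, flank or thread with at most 15 N (when pulled up: 15 N more than the spring's pull)
- tin_a: open steel tin, 62 mm diameter, 22 mm high, beside the mill; origin under its centre; bystander
- tin_b: open steel tin like the other, beside the mill; bystander
- cap: dark steel cap, a plain cylinder 32 mm diameter, 26 mm high, standing on the mill's deck behind the hatch; origin under its centre; bystander
- carton: small cardboard carton 90 by 60 by 26 mm; origin under its centre; bystander
- plate: glass plate 200 mm diameter; origin under its centre; bystander
- jar: amber glass jar 64 mm diameter, 85 mm high; origin under its centre; bystander
- knife: table knife with pale handle, 220 mm long, along its x; bystander

How it is judged:
On the way, in this order (a step that is already met when the one before it is completed fails the run):
1. the screw is pulled out and turned into its parking thread, the hatch still shut (value of joint knob above 0.8 rad and value of joint stem above 0.003 m and value of joint hatch below 0.01 m), for 0.1 s.
2. the screw is unscrewed to the end of the thread (2.2 rad), the hatch still shut (value of joint knob above 2.2 rad and value of joint stem above 0.006 m and value of joint hatch below 0.01 m), for 0.2 s.
At the end, for the whole second after the job is handed in: The screw stays parked out by itself (turned at least 2.15 rad, more than 6 mm out), the hatch is open to within 7 mm of its stop and at rest (value of joint knob above 2.15 rad and value of joint stem above 0.006 m and value of joint hatch above 0.053 m and linear speed of ferrule below 0.01 m/s); the robot touches nothing.
It fails at once if the screw bears on the ferrule's stop or thread, or anything on the ferrule, with more than 15 N (contact force between ferrule and anything else above 15 N).
It fails at once if the hatch is moved more than 12 mm while the screw is not parked (value of joint hatch above 0.012 m and value of joint knob below 2.1 rad).
It fails at once if another thing on the table is moved by more than 25 mm (distance of any of tin_a, tin_b, cap, carton, plate, jar, knife from where it was at the start of the episode above 0.025 m).
It also fails if it takes over 69 s, if anything falls off the work surface, if the arm or the gripper's body presses on something with over 40 N, if the wrist force passes 120 N, or if a joint passes its speed limit or range.

## Working session

There is one attempt and no reset: what is moved stays moved. The work goes in short steps, Python scripts to look and compute and a tool call to move; the robot and the scene stay as the last step left them, time stands still between calls to the robot, and variables do not carry over. Pictures are saved under pics/ and viewed, at most 11 in all, crops included, and the job is handed in when it is done.

Besides the shell and the picture viewer there is one more tool, called after ">>>" by a JSON object that holds its "fn" and its "kwargs", one argument or row to a line. step_arm: Moves the arm, as the interface text tells. Its arguments: {"type":"object","properties":{"targets":{"type":"array","items":{"type":"object","properties":{"rx":{"type":"number"},"ry":{"type":"number"},"rz":{"type":"number"},"dx":{"type":"number"},"dy":{"type":"number"},"dz":{"type":"number"},"hand":{"type":"number"}}}},"force":{"type":"number"}},"required":["targets"]}

```bash
mkdir -p pics
cat > h.py <<'E'
import numpy as np, cv2
from station import status, eyes, close_job, bot
def ray(name,u,v,obs=None):
    c=eyes.camera_info(name); K=np.array(c["mtx"]); d=np.linalg.inv(K)@[u,v,1.]
    if name=="wrist":
        o=obs or status.get_obs(); T=np.eye(4); T[:3,:3]=o["tool_rot"]; T[:3,3]=o["tool_pos"]; M=T@np.array(c["T_tool_cam"])
    else: M=np.linalg.inv(np.array(c["view"]))
    return M[:3,3], M[:3,:3]@d
def onz(name,u,v,z,obs=None):
    o,d=ray(name,u,v,obs); return o+d*(z-o[2])/d[2]
def proj(name,p):
    c=eyes.camera_info(name); q=np.array(c["view"])@np.r_[p,1]; q=np.array(c["mtx"])@q[:3]; return q[:2]/q[2]
def save(name,f,crop=None,s=1.5):
    im=eyes.grab_frame(name)[:,:,::-1].copy(); cv2.imwrite("raw_"+f+".png",im)
    if crop: x0,y0,x1,y1=crop; im=im[y0:y1,x0:x1]
    cv2.imwrite(f"pics/{f}.png",cv2.resize(im,None,fx=s,fy=s,interpolation=cv2.INTER_CUBIC)); return im
E
python3 - <<'E'
from h import *
save("top","top1");save("scene","scene1")
o=status.get_obs();print(o);print(bot.pinch_z)
for n in("top","scene","wrist"):print(eyes.camera_info(n))
E
```

```text
{'time': 0.1, 'joint_positions': array([-1.35179897,  0.62928056,  0.03842091,  1.51823596, -0.02702002,
        0.99630859, -0.02005009]), 'qvel': array([-1.36942638e-03, -1.48939491e-03, -2.95138744e-04, -3.48314409e-03,
       -7.27820799e-04,  2.50804832e-05, -6.37878786e-04]), 'joint_torque': array([ 3.94624978e-03, -5.64528036e+01,  1.23092070e+00, -1.93970633e+01,
        1.12842044e-02,  5.44783892e-03, -3.23711085e-06]), 'tool_pos': array([0.18242276, 0.6233047 , 0.2304734 ]), 'tool_rot': array([[-9.59707092e-01,  2.81001875e-01, -4.94193451e-04],
       [ 2.81002309e-01,  9.59705686e-01, -1.64302368e-03],
       [ 1.25875312e-05, -1.71569098e-03, -9.99998528e-01]]), 'wrist_force': array([ 0.41695844, -0.26172735,  0.254383  ]), 'ft_torque': array([0.04566143, 0.02138488, 0.02021939]), 'grasp_force': 0.0, 'width': 0.08547770434565455}
-0.0187
{'mtx': array([[467.97862043,   0.        , 255.22237166],
       [  0.        , 467.97862043, 184.04153971],
       [  0.        ,   0.        ,   1.        ]]), 'view': array([[ 2.13777894e-02, -9.99770585e-01, -1.32950534e-03,
      
[... 512 characters left out ...]
    [ 0.66029367,  0.12441897, -0.74062959, -0.28443676],
       [-0.73217893, -0.11279378, -0.67170796,  1.48425017],
       [ 0.        ,  0.        ,  0.        ,  1.        ]])}
{'mtx': array([[333.5272124 ,   0.        , 260.75289486],
       [  0.        , 333.5272124 , 187.09876992],
       [  0.        ,   0.        ,   1.        ]]), 'T_tool_cam': array([[-3.07856352e-04, -9.45821168e-01, -3.24687887e-01,
         8.40994585e-02],
       [ 9.99999461e-01, -6.13219699e-04,  8.38158726e-04,
        -1.26286726e-04],
       [-9.91853274e-04, -3.24687454e-01,  9.45820846e-01,
        -1.43035381e-01],
       [ 0.00000000e+00,  0.00000000e+00,  0.00000000e+00,
         1.00000000e+00]])}
```

View pics/top1.png

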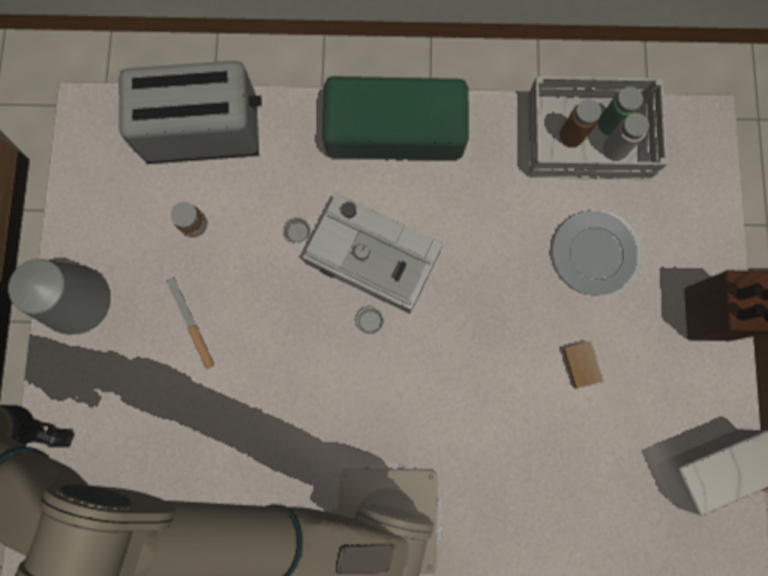

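View pics/scene1.png

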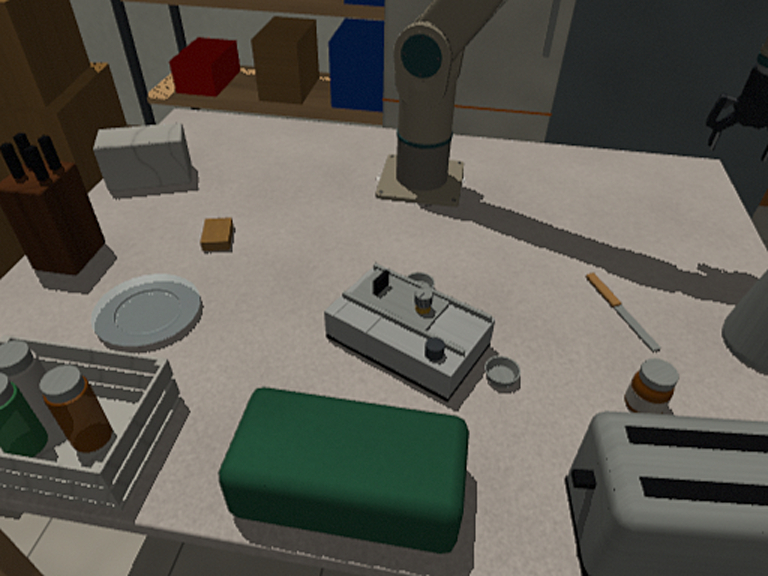

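Top view: mill in the middle, knob at about (240,167), tab at (266,180), cap at (232,139) and tins at (197,153) and (246,213) in raw pixels. The scene view agrees, with the knob at (283,200).

Run:
```python
from h import *
k=onz("top",240.5,166,.1145);t=onz("top",267,178,.1095);c=onz("top",232,139,.096)
ks=onz("scene",283,195,.1145)
print(k,ks,t,c,np.linalg.norm((k-t)[:2]))
d=k-t;a=np.arctan2(d[1],d[0]);print("mill +y dir deg",np.degrees(a))
o=status.get_obs();R=o["tool_rot"]
print("shift tool mm",1000*R.T@(np.r_[k[:2],.25]-o["tool_pos"]))
print("tool y az",np.degrees(np.arctan2(R[1,1],R[0,1])))
```

```text
[0.55440352 0.06588768 0.1145    ] [0.55035913 0.0678085  0.1145    ] [ 0.51876648 -0.01795649  0.1095    ] [0.6470942  0.09634164 0.096     ] 0.09110348088590303
mill +y dir deg 66.97261498823082
shift tool mm [-513.62780149 -430.46249549  -18.79454846]
tool y az 73.6799664970837
```

>>> {"fn": "step_arm", "kwargs": {
  "targets": [
    {"dx":-25.7,"dy":-21.5,"dz":-1},
    {"dx":-25.7,"dy":-21.5,"dz":-1},
    {"dx":-25.7,"dy":-21.5,"dz":-1},
    {"dx":-25.7,"dy":-21.5,"dz":-1},
    {"dx":-25.7,"dy":-21.5,"dz":-1},
    {"dx":-25.7,"dy":-21.5,"dz":-1},
    {"dx":-25.7,"dy":-21.5,"dz":-1},
    {"dx":-25.7,"dy":-21.5,"dz":-1},
    {"dx":-25.7,"dy":-21.5,"dz":-1},
    {"dx":-25.7,"dy":-21.5,"dz":-1},
    {"dx":-25.7,"dy":-21.5,"dz":-1},
    {"dx":-25.7,"dy":-21.5,"dz":-1},
    {"dx":-25.7,"dy":-21.5,"dz":-1},
    {"dx":-25.7,"dy":-21.5,"dz":-1},
    {"dx":-25.7,"dy":-21.5,"dz":-1},
    {"dx":-25.7,"dy":-21.5,"dz":-1},
    {"dx":-25.7,"dy":-21.5,"dz":-1},
    {"dx":-25.7,"dy":-21.5,"dz":-1},
    {"dx":-25.7,"dy":-21.5,"dz":-1},
    {"dx":-25.7,"dy":-21.5,"dz":-1}
  ]
}}

```text
validation failed for argument at $.ta...
```

>>> {"fn": "step_arm", "kwargs": {
  "targets": [
    {"rz":0.122},
    {"rz":0.122},
    {"rz":0.122},
    {"rz":0.122},
    {"rz":0.122},
    {"rz":0.122},
    {"rz":0.122},
    {"rz":0.122},
    {"rz":0.122},
    {"rz":0.122},
    {"rz":0.122},
    {"rz":0.122},
    {"rz":0.122},
    {"rz":0.122},
    {"rz":0.122},
    {"rz":0.122},
    {"rz":0.122},
    {"rz":0.122},
    {"rz":0.122},
    {"rz":0.122}
  ]
}}

```text
validation failed for argument at $.ta...
```

>>> {"fn": "step_arm", "kwargs": {
  "targets": [
    {"rz":0.12},
    {},
    {},
    {}
  ]
}}

```text
validation failed for argument at $.ta...
```

Run:
```python
from h import *
o=status.get_obs();print(o["time"],o["joint_positions"].round(3),o["tool_pos"],o["wrist_force"]);R=o["tool_rot"];print(R.round(3))
np.savez("w1.npz",p=o["tool_pos"],R=R)
save("wrist","w1")
```

```text
0.1 [-1.352  0.629  0.038  1.518 -0.027  0.996 -0.02 ] [0.18242276 0.6233047  0.2304734 ] [ 0.41695844 -0.26172735  0.254383  ]
[[-0.96   0.281 -0.   ]
 [ 0.281  0.96  -0.002]
 [ 0.    -0.002 -1.   ]]
```

View pics/w1.png

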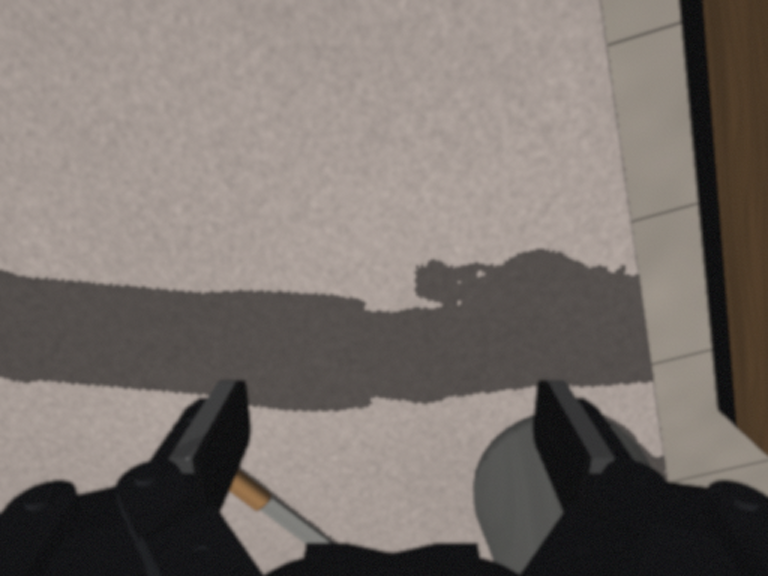

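The wrist view shows only the table, the knife and a grey pot. The rows were refused, so the arm hasn't moved; I'll give every key in each row.

>>> {"fn": "step_arm", "kwargs": {
  "targets": [
    {"rx":0,"ry":0,"rz":0,"dx":-25.7,"dy":-21.5,"dz":-1,"hand":1},
    {"rx":0,"ry":0,"rz":0,"dx":-25.7,"dy":-21.5,"dz":-1,"hand":1},
    {"rx":0,"ry":0,"rz":0,"dx":-25.7,"dy":-21.5,"dz":-1,"hand":1},
    {"rx":0,"ry":0,"rz":0,"dx":-25.7,"dy":-21.5,"dz":-1,"hand":1},
    {"rx":0,"ry":0,"rz":0,"dx":-25.7,"dy":-21.5,"dz":-1,"hand":1},
    {"rx":0,"ry":0,"rz":0,"dx":-25.7,"dy":-21.5,"dz":-1,"hand":1},
    {"rx":0,"ry":0,"rz":0,"dx":-25.7,"dy":-21.5,"dz":-1,"hand":1},
    {"rx":0,"ry":0,"rz":0,"dx":-25.7,"dy":-21.5,"dz":-1,"hand":1},
    {"rx":0,"ry":0,"rz":0,"dx":-25.7,"dy":-21.5,"dz":-1,"hand":1},
    {"rx":0,"ry":0,"rz":0,"dx":-25.7,"dy":-21.5,"dz":-1,"hand":1},
    {"rx":0,"ry":0,"rz":0,"dx":-25.7,"dy":-21.5,"dz":-1,"hand":1},
    {"rx":0,"ry":0,"rz":0,"dx":-25.7,"dy":-21.5,"dz":-1,"hand":1},
    {"rx":0,"ry":0,"rz":0,"dx":-25.7,"dy":-21.5,"dz":-1,"hand":1},
    {"rx":0,"ry":0,"rz":0,"dx":-25.7,"dy":-21.5,"dz":-1,"hand":1},
    {"rx":0,"ry":0,"rz":0,"dx":-25.7,"dy":-21.5,"dz":-1,"hand":1},
    {"rx":0,"ry":0,"rz":0,"dx":-25.7,"dy":-21.5,"dz":-1,"hand":1},
    {"rx":0,"ry":0,"rz":0,"dx":-25.7,"dy":-21.5,"dz":-1,"hand":1},
    {"rx":0,"ry":0,"rz":0,"dx":-25.7,"dy":-21.5,"dz":-1,"hand":1},
    {"rx":0,"ry":0,"rz":0,"dx":-25.7,"dy":-21.5,"dz":-1,"hand":1},
    {"rx":0,"ry":0,"rz":0,"dx":-25.7,"dy":-21.5,"dz":-1,"hand":1}
  ]
}}

```text
time: 1.82
tool_pos: [0.5556, 0.0652, 0.2512]
tool_rot: [[-0.96, 0.281, -0.0], [0.281, 0.96, 0.0], [0.0, -0.0, -1.0]]
wrist_force: [0.8, 0.5, 0.4]
width: 0.0857
grasp_force: 0.0
```

>>> {"fn": "step_arm", "kwargs": {
  "targets": [
    {"rx":0,"ry":0,"rz":0.122,"dx":0,"dy":0,"dz":0,"hand":1},
    {"rx":0,"ry":0,"rz":0.122,"dx":0,"dy":0,"dz":0,"hand":1},
    {"rx":0,"ry":0,"rz":0.122,"dx":0,"dy":0,"dz":0,"hand":1},
    {"rx":0,"ry":0,"rz":0.122,"dx":0,"dy":0,"dz":0,"hand":1},
    {"rx":0,"ry":0,"rz":0.122,"dx":0,"dy":0,"dz":0,"hand":1},
    {"rx":0,"ry":0,"rz":0.122,"dx":0,"dy":0,"dz":0,"hand":1},
    {"rx":0,"ry":0,"rz":0.122,"dx":0,"dy":0,"dz":0,"hand":1},
    {"rx":0,"ry":0,"rz":0.122,"dx":0,"dy":0,"dz":0,"hand":1},
    {"rx":0,"ry":0,"rz":0.122,"dx":0,"dy":0,"dz":0,"hand":1},
    {"rx":0,"ry":0,"rz":0.122,"dx":0,"dy":0,"dz":0,"hand":1},
    {"rx":0,"ry":0,"rz":0.122,"dx":0,"dy":0,"dz":0,"hand":1},
    {"rx":0,"ry":0,"rz":0.122,"dx":0,"dy":0,"dz":0,"hand":1},
    {"rx":0,"ry":0,"rz":0.122,"dx":0,"dy":0,"dz":0,"hand":1},
    {"rx":0,"ry":0,"rz":0.122,"dx":0,"dy":0,"dz":0,"hand":1},
    {"rx":0,"ry":0,"rz":0.122,"dx":0,"dy":0,"dz":0,"hand":1},
    {"rx":0,"ry":0,"rz":0.122,"dx":0,"dy":0,"dz":0,"hand":1},
    {"rx":0,"ry":0,"rz":0.122,"dx":0,"dy":0,"dz":0,"hand":1},
    {"rx":0,"ry":0,"rz":0.122,"dx":0,"dy":0,"dz":0,"hand":1},
    {"rx":0,"ry":0,"rz":0.122,"dx":0,"dy":0,"dz":0,"hand":1},
    {"rx":0,"ry":0,"rz":0,"dx":0,"dy":0,"dz":0,"hand":1}
  ]
}}

```text
time: 3.48
tool_pos: [0.5548, 0.067, 0.2509]
tool_rot: [[0.86, 0.511, -0.001], [0.511, -0.86, -0.001], [-0.001, 0.0, -1.0]]
wrist_force: [0.1, 0.1, 0.6]
width: 0.0854
grasp_force: 0.0
```

Run:
```python
from h import *
o=status.get_obs();print(o["time"],o["joint_positions"].round(3),o["tool_pos"],o["wrist_force"]);R=o["tool_rot"];print(R.round(3))
np.savez("w2.npz",p=o["tool_pos"],R=R)
save("wrist","w2")
```

```text
3.4833 [-0.642  0.573  0.747  1.765 -0.457  0.986 -0.75 ] [0.55482912 0.06695449 0.2508564 ] [0.11700779 0.10489387 0.61743727]
[[ 0.86   0.511 -0.001]
 [ 0.511 -0.86  -0.001]
 [-0.001  0.    -1.   ]]
```

View pics/w2.png

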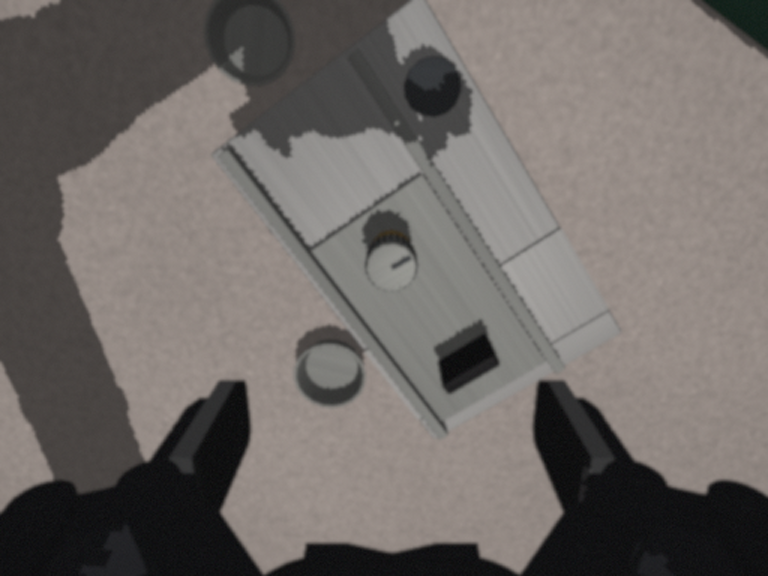

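The wrist view shows the knob top at about raw (260.5,177), the tab top at (310,236), the cap at (288,55), and tins well clear.

Run:
```python
from h import *
o=status.get_obs()
k=onz("wrist",260.5,177,.1145,o);t=onz("wrist",313,236,.1095,o);c=onz("wrist",287,49,.096,o)
print(k,t,c,np.linalg.norm((k-t)[:2]),np.degrees(np.arctan2(*(k-t)[1::-1])))
im=cv2.imread("raw_w2.png");cr=im[150:200,235:285];g=cv2.cvtColor(cr,cv2.COLOR_BGR2GRAY);
m=(g>150).astype(np.uint8);n,l,s,ce=cv2.connectedComponentsWithStats(m);print(g[27],s,ce)
R=o["tool_rot"];print(1000*R.T@(np.r_[k[:2],.087]-o["tool_pos"]))
```

```text
[0.55180126 0.06581882 0.1145    ] [ 0.52584427 -0.00794096  0.1095    ] [0.65309171 0.10114328 0.096     ] 0.07819379773883862 70.61239019279351
[134 134 133 132 130 131 130 118 100  99 119 132 137 139 139 140 141 142
 142 142 142 142 142 142 138 123  98  77  74  83  95 109 124 137 144 148
 150 150 150 150 145 133 112 111 123 131 132 133 134 132] [[   0    0   50   50 2496]
 [  38   26    2    1    2]
 [  36   28    1    1    1]
 [  38   32    1    1    1]] [[24.47876603 24.49439103]
 [38.5        26.        ]
 [36.         28.        ]
 [38.         32.        ]]
[ -3.00499985  -0.63369307 163.9186244 ]
```

>>> {"fn": "step_arm", "kwargs": {
  "targets": [
    {"rx":0,"ry":0,"rz":0,"dx":-3,"dy":-0.6,"dz":10,"hand":1},
    {"rx":0,"ry":0,"rz":0,"dx":0,"dy":0,"dz":20,"hand":1},
    {"rx":0,"ry":0,"rz":0,"dx":0,"dy":0,"dz":20,"hand":1},
    {"rx":0,"ry":0,"rz":0,"dx":0,"dy":0,"dz":20,"hand":1},
    {"rx":0,"ry":0,"rz":0,"dx":0,"dy":0,"dz":20,"hand":1},
    {"rx":0,"ry":0,"rz":0,"dx":0,"dy":0,"dz":20,"hand":1},
    {"rx":0,"ry":0,"rz":0,"dx":0,"dy":0,"dz":20,"hand":1},
    {"rx":0,"ry":0,"rz":0,"dx":0,"dy":0,"dz":18,"hand":1},
    {"rx":0,"ry":0,"rz":0,"dx":0,"dy":0,"dz":10,"hand":1},
    {"rx":0,"ry":0,"rz":0,"dx":0,"dy":0,"dz":8,"hand":1},
    {"rx":0,"ry":0,"rz":0,"dx":0,"dy":0,"dz":0,"hand":1},
    {"rx":0,"ry":0,"rz":0,"dx":0,"dy":0,"dz":0,"hand":1}
  ],
  "force": 30
}}

```text
time: 4.53
tool_pos: [0.5525, 0.0656, 0.0856]
tool_rot: [[0.858, 0.514, 0.0], [0.514, -0.858, 0.0], [0.0, 0.0, -1.0]]
wrist_force: [-0.3, 0.0, 0.9]
width: 0.0852
grasp_force: 0.0
```

Run:
```python
from h import *
o=status.get_obs();print(o["time"],o["joint_positions"].round(3),o["tool_pos"],o["wrist_force"])
save("wrist","w3")
```

```text
4.5333 [-0.514  0.775  0.554  1.915 -0.663  0.641 -0.571] [0.55247617 0.06559889 0.0855765 ] [-0.30636115  0.01584332  0.92857483]
```

View pics/w3.png

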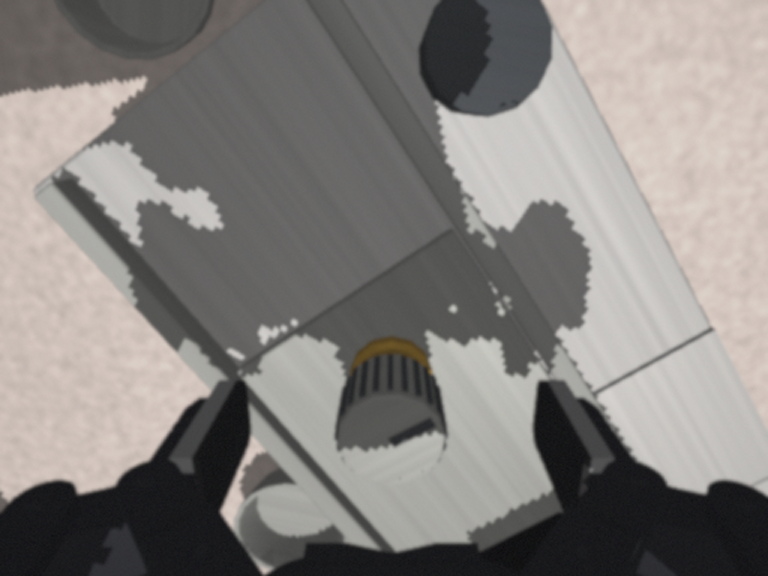

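The knob is centred between the open fingers at about (391,430) in the view, so I'll close.

>>> {"fn": "step_arm", "kwargs": {
  "targets": [
    {"rx":0,"ry":0,"rz":0,"dx":0,"dy":0,"dz":0,"hand":-1},
    {"rx":0,"ry":0,"rz":0,"dx":0,"dy":0,"dz":0,"hand":-1},
    {"rx":0,"ry":0,"rz":0,"dx":0,"dy":0,"dz":0,"hand":-1},
    {"rx":0,"ry":0,"rz":0,"dx":0,"dy":0,"dz":0,"hand":-1},
    {"rx":0,"ry":0,"rz":0,"dx":0,"dy":0,"dz":0,"hand":-1},
    {"rx":0,"ry":0,"rz":0,"dx":0,"dy":0,"dz":0,"hand":-1},
    {"rx":0,"ry":0,"rz":0,"dx":0,"dy":0,"dz":0,"hand":-1},
    {"rx":0,"ry":0,"rz":0,"dx":0,"dy":0,"dz":0,"hand":-1},
    {"rx":0,"ry":0,"rz":0,"dx":0,"dy":0,"dz":0,"hand":-1},
    {"rx":0,"ry":0,"rz":0,"dx":0,"dy":0,"dz":0,"hand":-1}
  ],
  "force": 30
}}

```text
time: 5.42
tool_pos: [0.5524, 0.0657, 0.0857]
tool_rot: [[0.858, 0.513, 0.001], [0.513, -0.858, 0.0], [0.001, 0.0, -1.0]]
wrist_force: [-0.7, 0.2, 6.0]
width: 0.0292
grasp_force: 30.0
```

>>> {"fn": "step_arm", "kwargs": {
  "targets": [
    {"rx":0,"ry":0,"rz":0,"dx":0,"dy":0,"dz":-1,"hand":-1},
    {"rx":0,"ry":0,"rz":0,"dx":0,"dy":0,"dz":-1,"hand":-1},
    {"rx":0,"ry":0,"rz":0,"dx":0,"dy":0,"dz":-0.5,"hand":-1},
    {"rx":0,"ry":0,"rz":0,"dx":0,"dy":0,"dz":0,"hand":-1}
  ]
}}

```text
time: 5.75
tool_pos: [0.5523, 0.0657, 0.0874]
tool_rot: [[0.858, 0.513, 0.0], [0.513, -0.858, -0.0], [-0.0, 0.0, -1.0]]
wrist_force: [1.8, -0.4, -6.1]
width: 0.0289
grasp_force: 30.0
```

>>> {"fn": "step_arm", "kwargs": {
  "targets": [
    {"rx":0,"ry":0,"rz":0,"dx":0,"dy":0,"dz":-0.7,"hand":-1},
    {"rx":0,"ry":0,"rz":0,"dx":0,"dy":0,"dz":-0.7,"hand":-1},
    {"rx":0,"ry":0,"rz":0,"dx":0,"dy":0,"dz":0,"hand":-1}
  ]
}}

```text
time: 6.0
tool_pos: [0.5523, 0.0657, 0.0892]
tool_rot: [[0.858, 0.513, 0.0], [0.513, -0.858, -0.0], [0.0, 0.0, -1.0]]
wrist_force: [2.4, -0.9, -6.9]
width: 0.029
grasp_force: 30.0
```

>>> {"fn": "step_arm", "kwargs": {
  "targets": [
    {"rx":0,"ry":0,"rz":0,"dx":0,"dy":0,"dz":-0.4,"hand":-1},
    {"rx":0,"ry":0,"rz":0,"dx":0,"dy":0,"dz":-0.4,"hand":-1},
    {"rx":0,"ry":0,"rz":0,"dx":0,"dy":0,"dz":0,"hand":-1},
    {"rx":0,"ry":0,"rz":0,"dx":0,"dy":0,"dz":0,"hand":-1},
    {"rx":0,"ry":0,"rz":0,"dx":0,"dy":0,"dz":0,"hand":-1}
  ]
}}

```text
time: 6.42
tool_pos: [0.5523, 0.0657, 0.09]
tool_rot: [[0.858, 0.513, 0.0], [0.513, -0.858, 0.0], [0.0, 0.0, -1.0]]
wrist_force: [3.6, -0.6, -6.1]
width: 0.029
grasp_force: 30.0
```

Run:
```python
from h import *
o=status.get_obs();print(o["tool_pos"],o["wrist_force"],o["ft_torque"],o["joint_torque"].round(2))
im=eyes.grab_frame("scene");cv2.imwrite("sc_a.png",im[:,:,::-1])
```

```text
[0.55232315 0.0657049  0.09003841] [ 3.60376559 -0.59153559 -6.10547696] [ 0.00809665 -0.63998064  0.0136832 ] [-2.300e-01 -5.371e+01  9.180e+00 -1.030e+01  2.600e-01  9.400e-01
 -1.000e-02]
```

>>> {"fn": "step_arm", "kwargs": {
  "targets": [
    {"rx":0,"ry":0,"rz":0,"dx":0,"dy":0,"dz":-0.3,"hand":-1},
    {"rx":0,"ry":0,"rz":0,"dx":0,"dy":0,"dz":-0.3,"hand":-1},
    {"rx":0,"ry":0,"rz":0,"dx":0,"dy":0,"dz":0,"hand":-1},
    {"rx":0,"ry":0,"rz":0,"dx":0,"dy":0,"dz":0,"hand":-1}
  ]
}}

```text
time: 6.8
tool_pos: [0.5523, 0.0657, 0.0907]
tool_rot: [[0.858, 0.513, 0.0], [0.513, -0.858, 0.0], [0.0, 0.0, -1.0]]
wrist_force: [3.0, 0.7, -5.8]
width: 0.029
grasp_force: 30.0
```

>>> {"fn": "step_arm", "kwargs": {
  "targets": [
    {"rx":0,"ry":0,"rz":0,"dx":0,"dy":0,"dz":-0.3,"hand":-1},
    {"rx":0,"ry":0,"rz":0,"dx":0,"dy":0,"dz":-0.3,"hand":-1},
    {"rx":0,"ry":0,"rz":0,"dx":0,"dy":0,"dz":0,"hand":-1},
    {"rx":0,"ry":0,"rz":0,"dx":0,"dy":0,"dz":0,"hand":-1}
  ]
}}

```text
time: 7.13
tool_pos: [0.5523, 0.0657, 0.0912]
tool_rot: [[0.858, 0.513, 0.0], [0.513, -0.858, -0.0], [0.0, 0.0, -1.0]]
wrist_force: [3.9, 0.1, -6.0]
width: 0.0291
grasp_force: 30.1
```

>>> {"fn": "step_arm", "kwargs": {
  "targets": [
    {"rx":0,"ry":0,"rz":0,"dx":0,"dy":0,"dz":-0.35,"hand":-1},
    {"rx":0,"ry":0,"rz":0,"dx":0,"dy":0,"dz":-0.35,"hand":-1},
    {"rx":0,"ry":0,"rz":0,"dx":0,"dy":0,"dz":0,"hand":-1},
    {"rx":0,"ry":0,"rz":0,"dx":0,"dy":0,"dz":0,"hand":-1}
  ]
}}

```text
time: 7.47
tool_pos: [0.5523, 0.0657, 0.0919]
tool_rot: [[0.858, 0.513, 0.0], [0.513, -0.858, 0.0], [0.0, 0.0, -1.0]]
wrist_force: [3.2, -0.3, -6.0]
width: 0.0286
grasp_force: 30.1
```

>>> {"fn": "step_arm", "kwargs": {
  "targets": [
    {"rx":0,"ry":0,"rz":0,"dx":0,"dy":0,"dz":-0.35,"hand":-1},
    {"rx":0,"ry":0,"rz":0,"dx":0,"dy":0,"dz":-0.35,"hand":-1},
    {"rx":0,"ry":0,"rz":0,"dx":0,"dy":0,"dz":0,"hand":-1},
    {"rx":0,"ry":0,"rz":0,"dx":0,"dy":0,"dz":0,"hand":-1}
  ]
}}

```text
time: 7.8
tool_pos: [0.5523, 0.0657, 0.0926]
tool_rot: [[0.858, 0.513, 0.0], [0.513, -0.858, 0.0], [0.0, 0.0, -1.0]]
wrist_force: [3.9, -0.0, -6.5]
width: 0.0291
grasp_force: 30.1
```

>>> {"fn": "step_arm", "kwargs": {
  "targets": [
    {"rx":0,"ry":0,"rz":0,"dx":0,"dy":0,"dz":-0.35,"hand":-1},
    {"rx":0,"ry":0,"rz":0,"dx":0,"dy":0,"dz":-0.35,"hand":-1},
    {"rx":0,"ry":0,"rz":0,"dx":0,"dy":0,"dz":0,"hand":-1},
    {"rx":0,"ry":0,"rz":0,"dx":0,"dy":0,"dz":0,"hand":-1}
  ]
}}

```text
time: 8.13
tool_pos: [0.5522, 0.0657, 0.0933]
tool_rot: [[0.858, 0.513, 0.0], [0.513, -0.858, -0.0], [0.0, 0.0, -1.0]]
wrist_force: [3.2, 0.0, -7.0]
width: 0.029
grasp_force: 30.1
```

Run:
```python
from h import *
im=eyes.grab_frame("wrist");cv2.imwrite("w4.png",im[:,:,::-1])
s=eyes.grab_frame("scene")
a=cv2.resize(im[:,:,::-1][200:384,150:390],None,fx=2,fy=2)
b=cv2.resize(s[:,:,::-1][150:242,230:350],None,fx=4,fy=4)
cv2.imwrite("pics/c4.png",np.hstack([a[:,:400],b[:,:400]]))
```

```text
(no output)
```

View pics/c4.png

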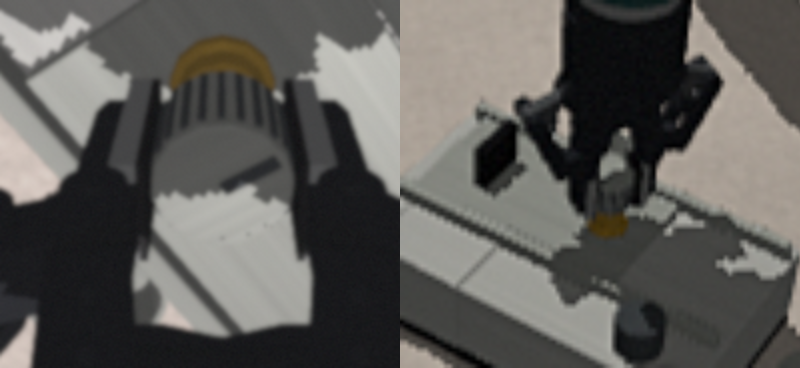

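The knob is held squarely and rising, with more of the brass ferrule showing below it. I'll keep pulling.

>>> {"fn": "step_arm", "kwargs": {
  "targets": [
    {"rx":0,"ry":0,"rz":0,"dx":0,"dy":0,"dz":-0.35,"hand":-1},
    {"rx":0,"ry":0,"rz":0,"dx":0,"dy":0,"dz":-0.35,"hand":-1},
    {"rx":0,"ry":0,"rz":0,"dx":0,"dy":0,"dz":0,"hand":-1},
    {"rx":0,"ry":0,"rz":0,"dx":0,"dy":0,"dz":0,"hand":-1}
  ]
}}

```text
time: 8.57
tool_pos: [0.5522, 0.0657, 0.094]
tool_rot: [[0.858, 0.513, 0.0], [0.513, -0.858, -0.0], [0.0, 0.0, -1.0]]
wrist_force: [4.0, 0.8, -7.0]
width: 0.0289
grasp_force: 30.1
```

>>> {"fn": "step_arm", "kwargs": {
  "targets": [
    {"rx":0,"ry":0,"rz":0,"dx":0,"dy":0,"dz":-0.35,"hand":-1},
    {"rx":0,"ry":0,"rz":0,"dx":0,"dy":0,"dz":-0.35,"hand":-1},
    {"rx":0,"ry":0,"rz":0,"dx":0,"dy":0,"dz":0,"hand":-1},
    {"rx":0,"ry":0,"rz":0,"dx":0,"dy":0,"dz":0,"hand":-1}
  ]
}}

```text
time: 8.9
tool_pos: [0.5522, 0.0657, 0.0947]
tool_rot: [[0.858, 0.513, 0.0], [0.513, -0.858, -0.0], [0.0, 0.0, -1.0]]
wrist_force: [4.1, -0.3, -7.2]
width: 0.0293
grasp_force: 30.1
```

>>> {"fn": "step_arm", "kwargs": {
  "targets": [
    {"rx":0,"ry":0,"rz":0,"dx":0,"dy":0,"dz":-0.35,"hand":-1},
    {"rx":0,"ry":0,"rz":0,"dx":0,"dy":0,"dz":-0.35,"hand":-1},
    {"rx":0,"ry":0,"rz":0,"dx":0,"dy":0,"dz":0,"hand":-1},
    {"rx":0,"ry":0,"rz":0,"dx":0,"dy":0,"dz":0,"hand":-1}
  ]
}}

```text
time: 9.23
tool_pos: [0.5522, 0.0657, 0.0954]
tool_rot: [[0.858, 0.513, 0.0], [0.513, -0.858, -0.0], [0.0, 0.0, -1.0]]
wrist_force: [4.7, -0.2, -6.5]
width: 0.0294
grasp_force: 30.1
```

>>> {"fn": "step_arm", "kwargs": {
  "targets": [
    {"rx":0,"ry":0,"rz":0,"dx":0,"dy":0,"dz":-0.35,"hand":-1},
    {"rx":0,"ry":0,"rz":0,"dx":0,"dy":0,"dz":-0.35,"hand":-1},
    {"rx":0,"ry":0,"rz":0,"dx":0,"dy":0,"dz":0,"hand":-1},
    {"rx":0,"ry":0,"rz":0,"dx":0,"dy":0,"dz":0,"hand":-1}
  ]
}}

```text
time: 9.57
tool_pos: [0.5522, 0.0657, 0.0961]
tool_rot: [[0.858, 0.513, 0.0], [0.513, -0.858, -0.0], [0.0, 0.0, -1.0]]
wrist_force: [4.7, -0.7, -7.3]
width: 0.0292
grasp_force: 30.1
```

>>> {"fn": "step_arm", "kwargs": {
  "targets": [
    {"rx":0,"ry":0,"rz":0,"dx":0,"dy":0,"dz":-0.35,"hand":-1},
    {"rx":0,"ry":0,"rz":0,"dx":0,"dy":0,"dz":-0.35,"hand":-1},
    {"rx":0,"ry":0,"rz":0,"dx":0,"dy":0,"dz":0,"hand":-1},
    {"rx":0,"ry":0,"rz":0,"dx":0,"dy":0,"dz":0,"hand":-1}
  ]
}}

```text
time: 9.9
tool_pos: [0.5523, 0.0657, 0.0968]
tool_rot: [[0.858, 0.513, 0.0], [0.513, -0.858, -0.0], [0.0, 0.0, -1.0]]
wrist_force: [4.7, 0.3, -7.7]
width: 0.0293
grasp_force: 30.1
```

>>> {"fn": "step_arm", "kwargs": {
  "targets": [
    {"rx":0,"ry":0,"rz":0,"dx":0,"dy":0,"dz":-0.35,"hand":-1},
    {"rx":0,"ry":0,"rz":0,"dx":0,"dy":0,"dz":-0.35,"hand":-1},
    {"rx":0,"ry":0,"rz":0,"dx":0,"dy":0,"dz":0,"hand":-1},
    {"rx":0,"ry":0,"rz":0,"dx":0,"dy":0,"dz":0,"hand":-1}
  ]
}}

```text
time: 10.23
tool_pos: [0.5522, 0.0657, 0.0975]
tool_rot: [[0.858, 0.513, -0.0], [0.513, -0.858, -0.0], [-0.0, 0.0, -1.0]]
wrist_force: [4.9, 0.1, -7.7]
width: 0.0291
grasp_force: 30.1
```

>>> {"fn": "step_arm", "kwargs": {
  "targets": [
    {"rx":0,"ry":0,"rz":0,"dx":0,"dy":0,"dz":-0.35,"hand":-1},
    {"rx":0,"ry":0,"rz":0,"dx":0,"dy":0,"dz":-0.35,"hand":-1},
    {"rx":0,"ry":0,"rz":0,"dx":0,"dy":0,"dz":0,"hand":-1},
    {"rx":0,"ry":0,"rz":0,"dx":0,"dy":0,"dz":0,"hand":-1}
  ]
}}

```text
time: 10.57
tool_pos: [0.5522, 0.0657, 0.0981]
tool_rot: [[0.858, 0.513, 0.0], [0.513, -0.858, -0.0], [-0.0, 0.0, -1.0]]
wrist_force: [5.8, -0.0, -8.5]
width: 0.0291
grasp_force: 30.3
```

>>> {"fn": "step_arm", "kwargs": {
  "targets": [
    {"rx":0,"ry":0,"rz":0,"dx":0,"dy":0,"dz":-0.25,"hand":-1},
    {"rx":0,"ry":0,"rz":0,"dx":0,"dy":0,"dz":-0.25,"hand":-1},
    {"rx":0,"ry":0,"rz":0,"dx":0,"dy":0,"dz":0,"hand":-1},
    {"rx":0,"ry":0,"rz":0,"dx":0,"dy":0,"dz":0,"hand":-1}
  ]
}}

```text
time: 10.9
tool_pos: [0.5522, 0.0657, 0.0984]
tool_rot: [[0.858, 0.513, -0.0], [0.513, -0.858, -0.0], [-0.0, 0.0, -1.0]]
wrist_force: [6.7, -0.7, -10.5]
width: 0.029
grasp_force: 30.4
```

>>> {"fn": "step_arm", "kwargs": {
  "targets": [
    {"rx":0,"ry":0,"rz":0,"dx":0,"dy":0,"dz":-0.3,"hand":-1},
    {"rx":0,"ry":0,"rz":0,"dx":0,"dy":0,"dz":0,"hand":-1},
    {"rx":0,"ry":0,"rz":0,"dx":0,"dy":0,"dz":0,"hand":-1}
  ]
}}

```text
time: 11.15
tool_pos: [0.5522, 0.0657, 0.0985]
tool_rot: [[0.858, 0.513, -0.0], [0.513, -0.858, -0.0], [-0.0, 0.0, -1.0]]
wrist_force: [5.2, -0.1, -11.3]
width: 0.029
grasp_force: 30.6
```

>>> {"fn": "step_arm", "kwargs": {
  "targets": [
    {"rx":0,"ry":0,"rz":0,"dx":0,"dy":0,"dz":0.4,"hand":-1},
    {"rx":0,"ry":0,"rz":0,"dx":0,"dy":0,"dz":0.4,"hand":-1},
    {"rx":0,"ry":0,"rz":0,"dx":0,"dy":0,"dz":0,"hand":-1},
    {"rx":0,"ry":0,"rz":-0.05,"dx":0,"dy":0,"dz":0,"hand":-1},
    {"rx":0,"ry":0,"rz":-0.05,"dx":0,"dy":0,"dz":0,"hand":-1},
    {"rx":0,"ry":0,"rz":-0.05,"dx":0,"dy":0,"dz":0,"hand":-1},
    {"rx":0,"ry":0,"rz":-0.05,"dx":0,"dy":0,"dz":0,"hand":-1},
    {"rx":0,"ry":0,"rz":0,"dx":0,"dy":0,"dz":0,"hand":-1},
    {"rx":0,"ry":0,"rz":0,"dx":0,"dy":0,"dz":0,"hand":-1}
  ]
}}

```text
time: 11.9
tool_pos: [0.5521, 0.0659, 0.0981]
tool_rot: [[0.74, 0.673, -0.0], [0.673, -0.74, 0.0], [0.0, -0.0, -1.0]]
wrist_force: [6.0, 0.5, -7.1]
width: 0.0289
grasp_force: 30.7
```

Run:
```python
from h import *
o=status.get_obs();print(o["tool_pos"],o["wrist_force"],o["ft_torque"],np.arctan2(o["tool_rot"][1,1],o["tool_rot"][0,1]),o["joint_positions"].round(2))
```

```text
[0.55208938 0.06587362 0.09812837] [ 6.01818781  0.47092706 -7.13885819] [ 0.04508298 -1.13183491  0.0526485 ] -0.8331473108556573 [-0.49  0.74  0.52  1.91 -0.59  0.65 -0.44]
```

>>> {"fn": "step_arm", "kwargs": {
  "targets": [
    {"rx":0,"ry":0,"rz":-0.05,"dx":0,"dy":0,"dz":0.1,"hand":-1},
    {"rx":0,"ry":0,"rz":-0.05,"dx":0,"dy":0,"dz":0.1,"hand":-1},
    {"rx":0,"ry":0,"rz":-0.05,"dx":0,"dy":0,"dz":0,"hand":-1},
    {"rx":0,"ry":0,"rz":-0.05,"dx":0,"dy":0,"dz":0,"hand":-1},
    {"rx":0,"ry":0,"rz":0,"dx":0,"dy":0,"dz":0,"hand":-1},
    {"rx":0,"ry":0,"rz":0,"dx":0,"dy":0,"dz":0,"hand":-1}
  ]
}}

```text
time: 12.4
tool_pos: [0.552, 0.066, 0.098]
tool_rot: [[0.592, 0.806, -0.0], [0.806, -0.592, 0.0], [0.0, -0.001, -1.0]]
wrist_force: [4.3, 0.8, -7.6]
width: 0.0291
grasp_force: 30.8
```

Run:
```python
from h import *
o=status.get_obs();print(o["tool_pos"],o["wrist_force"],o["ft_torque"],np.arctan2(o["tool_rot"][1,1],o["tool_rot"][0,1]))
```

```text
[0.55197012 0.06596642 0.09796207] [ 4.29507855  0.78317102 -7.56048378] [ 0.2800388  -0.9286883   0.06189034] -0.6339547876432349
```

>>> {"fn": "step_arm", "kwargs": {
  "targets": [
    {"rx":0,"ry":0,"rz":-0.05,"dx":0,"dy":0,"dz":0,"hand":-1},
    {"rx":0,"ry":0,"rz":-0.05,"dx":0,"dy":0,"dz":0,"hand":-1},
    {"rx":0,"ry":0,"rz":-0.05,"dx":0,"dy":0,"dz":0,"hand":-1},
    {"rx":0,"ry":0,"rz":-0.05,"dx":0,"dy":0,"dz":0,"hand":-1},
    {"rx":0,"ry":0,"rz":0,"dx":0,"dy":0,"dz":0,"hand":-1},
    {"rx":0,"ry":0,"rz":0,"dx":0,"dy":0,"dz":0,"hand":-1}
  ]
}}

```text
time: 12.9
tool_pos: [0.5518, 0.0661, 0.0979]
tool_rot: [[0.421, 0.907, -0.001], [0.907, -0.421, 0.0], [0.0, -0.001, -1.0]]
wrist_force: [3.2, 2.4, -7.5]
width: 0.0293
grasp_force: 30.8
```

Run:
```python
from h import *
o=status.get_obs();print(o["tool_pos"],o["wrist_force"],o["ft_torque"],np.arctan2(o["tool_rot"][1,1],o["tool_rot"][0,1]))
```

```text
[0.55179046 0.06609116 0.09788194] [ 3.23538319  2.44079116 -7.47986035] [ 0.46418395 -0.84979336  0.0012102 ] -0.43418422850252364
```

>>> {"fn": "step_arm", "kwargs": {
  "targets": [
    {"rx":0,"ry":0,"rz":-0.05,"dx":0,"dy":0,"dz":0,"hand":-1},
    {"rx":0,"ry":0,"rz":-0.05,"dx":0,"dy":0,"dz":0,"hand":-1},
    {"rx":0,"ry":0,"rz":-0.05,"dx":0,"dy":0,"dz":0,"hand":-1},
    {"rx":0,"ry":0,"rz":0,"dx":0,"dy":0,"dz":0,"hand":-1},
    {"rx":0,"ry":0,"rz":0,"dx":0,"dy":0,"dz":0,"hand":-1}
  ]
}}

```text
time: 13.32
tool_pos: [0.5516, 0.0661, 0.0978]
tool_rot: [[0.28, 0.96, -0.001], [0.96, -0.28, 0.001], [0.0, -0.001, -1.0]]
wrist_force: [3.2, 1.9, -7.6]
width: 0.0289
grasp_force: 30.8
```

Run:
```python
from h import *
o=status.get_obs();print(o["tool_pos"],o["wrist_force"],o["ft_torque"],np.arctan2(o["tool_rot"][1,1],o["tool_rot"][0,1]))
```

```text
[0.55164932 0.06613064 0.09783322] [ 3.19382747  1.86993953 -7.61672473] [ 0.57412809 -0.70049018 -0.03133015] -0.2843136002209927
```

>>> {"fn": "step_arm", "kwargs": {
  "targets": [
    {"rx":0,"ry":0,"rz":-0.05,"dx":0,"dy":0,"dz":0,"hand":-1},
    {"rx":0,"ry":0,"rz":-0.05,"dx":0,"dy":0,"dz":0,"hand":-1},
    {"rx":0,"ry":0,"rz":-0.05,"dx":0,"dy":0,"dz":0,"hand":-1},
    {"rx":0,"ry":0,"rz":0,"dx":0,"dy":0,"dz":0,"hand":-1},
    {"rx":0,"ry":0,"rz":0,"dx":0,"dy":0,"dz":0,"hand":-1}
  ]
}}

```text
time: 13.73
tool_pos: [0.5515, 0.0661, 0.0978]
tool_rot: [[0.134, 0.991, -0.001], [0.991, -0.134, 0.001], [0.0, -0.002, -1.0]]
wrist_force: [1.9, 3.4, -7.9]
width: 0.0289
grasp_force: 30.8
```

Run:
```python
from h import *
o=status.get_obs();print(o["tool_pos"],o["wrist_force"],o["ft_torque"],np.arctan2(o["tool_rot"][1,1],o["tool_rot"][0,1]))
```

```text
[0.5515095  0.06614264 0.09780029] [ 1.88223781  3.44052549 -7.86573212] [ 0.72060696 -0.50169515 -0.00284409] -0.13439932198021504
```

>>> {"fn": "step_arm", "kwargs": {
  "targets": [
    {"rx":0,"ry":0,"rz":-0.05,"dx":0,"dy":0,"dz":-0.12,"hand":-1},
    {"rx":0,"ry":0,"rz":-0.05,"dx":0,"dy":0,"dz":-0.12,"hand":-1},
    {"rx":0,"ry":0,"rz":-0.05,"dx":0,"dy":0,"dz":-0.12,"hand":-1},
    {"rx":0,"ry":0,"rz":-0.05,"dx":0,"dy":0,"dz":-0.12,"hand":-1},
    {"rx":0,"ry":0,"rz":0,"dx":0,"dy":0,"dz":0,"hand":-1},
    {"rx":0,"ry":0,"rz":0,"dx":0,"dy":0,"dz":0,"hand":-1}
  ]
}}

```text
time: 14.23
tool_pos: [0.5513, 0.0661, 0.0982]
tool_rot: [[-0.066, 0.998, -0.002], [0.998, 0.066, 0.0], [0.001, -0.002, -1.0]]
wrist_force: [0.2, 4.1, -9.3]
width: 0.0289
grasp_force: 30.8
```

Run:
```python
from h import *
o=status.get_obs();print(o["tool_pos"],o["wrist_force"],o["ft_torque"],np.arctan2(o["tool_rot"][1,1],o["tool_rot"][0,1]),o["joint_positions"].round(2))
im=eyes.grab_frame("wrist");cv2.imwrite("w5.png",im[:,:,::-1])
b=cv2.imread("w4.png")[200:384,150:350]
cv2.imwrite("pics/c5.png",cv2.resize(np.hstack([b,im[:,:,::-1][200:384,150:350]]),None,fx=2,fy=2))
```

```text
[0.55129315 0.06614668 0.09820382] [ 0.243275    4.06548659 -9.2800267 ] [ 0.841153   -0.28750797  0.00986249] 0.06560694623620392 [-0.34  0.7   0.27  1.9  -0.32  0.58  0.2 ]
```

View pics/c5.png

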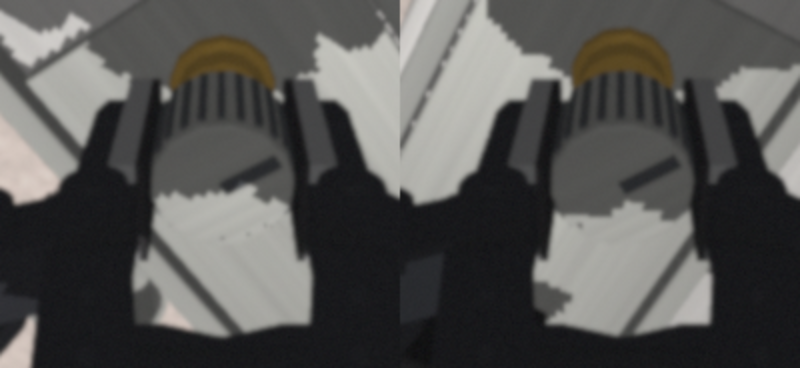

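The knob mark sits the same way relative to the fingers in both views, so the knob turns with the gripper.

>>> {"fn": "step_arm", "kwargs": {
  "targets": [
    {"rx":0,"ry":0,"rz":-0.05,"dx":0,"dy":0,"dz":0,"hand":-1},
    {"rx":0,"ry":0,"rz":-0.05,"dx":0,"dy":0,"dz":0,"hand":-1},
    {"rx":0,"ry":0,"rz":-0.05,"dx":0,"dy":0,"dz":0,"hand":-1},
    {"rx":0,"ry":0,"rz":0,"dx":0,"dy":0,"dz":0,"hand":-1},
    {"rx":0,"ry":0,"rz":0,"dx":0,"dy":0,"dz":0,"hand":-1}
  ]
}}

```text
time: 14.7
tool_pos: [0.5512, 0.0661, 0.0982]
tool_rot: [[-0.214, 0.977, -0.002], [0.977, 0.214, 0.0], [0.001, -0.002, -1.0]]
wrist_force: [-0.1, 3.9, -7.9]
width: 0.0291
grasp_force: 30.8
```

Run:
```python
from h import *
o=status.get_obs();print(o["tool_pos"],o["wrist_force"],o["ft_torque"],np.arctan2(o["tool_rot"][1,1],o["tool_rot"][0,1]))
```

```text
[0.55119158 0.06607349 0.09817038] [-0.0648999   3.91932311 -7.8760633 ] [1.01982357 0.03416138 0.01218727] 0.2158423790620386
```

>>> {"fn": "step_arm", "kwargs": {
  "targets": [
    {"rx":0,"ry":0,"rz":-0.05,"dx":0,"dy":0,"dz":-0.1,"hand":-1},
    {"rx":0,"ry":0,"rz":-0.05,"dx":0,"dy":0,"dz":-0.1,"hand":-1},
    {"rx":0,"ry":0,"rz":-0.05,"dx":0,"dy":0,"dz":-0.1,"hand":-1},
    {"rx":0,"ry":0,"rz":-0.05,"dx":0,"dy":0,"dz":-0.1,"hand":-1},
    {"rx":0,"ry":0,"rz":0,"dx":0,"dy":0,"dz":0,"hand":-1},
    {"rx":0,"ry":0,"rz":0,"dx":0,"dy":0,"dz":0,"hand":-1}
  ]
}}

```text
time: 15.2
tool_pos: [0.551, 0.066, 0.0985]
tool_rot: [[-0.404, 0.915, -0.002], [0.915, 0.404, 0.0], [0.001, -0.002, -1.0]]
wrist_force: [-1.5, 4.3, -8.9]
width: 0.0288
grasp_force: 30.8
```

Run:
```python
from h import *
o=status.get_obs();print(o["tool_pos"],o["wrist_force"],o["ft_torque"],np.arctan2(o["tool_rot"][1,1],o["tool_rot"][0,1]))
```

```text
[0.55099935 0.06599925 0.09853125] [-1.53401944  4.30209205 -8.89073965] [1.09458412 0.22723919 0.00158322] 0.4159507990189848
```

>>> {"fn": "step_arm", "kwargs": {
  "targets": [
    {"rx":0,"ry":0,"rz":-0.05,"dx":0,"dy":0,"dz":-0.1,"hand":-1},
    {"rx":0,"ry":0,"rz":-0.05,"dx":0,"dy":0,"dz":-0.1,"hand":-1},
    {"rx":0,"ry":0,"rz":-0.05,"dx":0,"dy":0,"dz":-0.1,"hand":-1},
    {"rx":0,"ry":0,"rz":-0.05,"dx":0,"dy":0,"dz":-0.1,"hand":-1},
    {"rx":0,"ry":0,"rz":-0.05,"dx":0,"dy":0,"dz":-0.1,"hand":-1},
    {"rx":0,"ry":0,"rz":0,"dx":0,"dy":0,"dz":0,"hand":-1},
    {"rx":0,"ry":0,"rz":0,"dx":0,"dy":0,"dz":0,"hand":-1}
  ]
}}

```text
time: 15.78
tool_pos: [0.5508, 0.0658, 0.0989]
tool_rot: [[-0.618, 0.786, -0.003], [0.786, 0.618, 0.0], [0.002, -0.002, -1.0]]
wrist_force: [-1.2, 5.2, -8.7]
width: 0.0291
grasp_force: 30.8
```

Run:
```python
from h import *
o=status.get_obs();print(o["tool_pos"],o["wrist_force"],o["ft_torque"],np.arctan2(o["tool_rot"][1,1],o["tool_rot"][0,1]))
```

```text
[0.5507882  0.06584707 0.09892631] [-1.20967754  5.16196215 -8.67176463] [1.08820859 0.29362521 0.01500051] 0.6659697006645655
```

>>> {"fn": "step_arm", "kwargs": {
  "targets": [
    {"rx":0,"ry":0,"rz":-0.05,"dx":0,"dy":0,"dz":-0.11,"hand":-1},
    {"rx":0,"ry":0,"rz":-0.05,"dx":0,"dy":0,"dz":-0.11,"hand":-1},
    {"rx":0,"ry":0,"rz":-0.05,"dx":0,"dy":0,"dz":-0.11,"hand":-1},
    {"rx":0,"ry":0,"rz":-0.05,"dx":0,"dy":0,"dz":-0.11,"hand":-1},
    {"rx":0,"ry":0,"rz":-0.05,"dx":0,"dy":0,"dz":-0.11,"hand":-1},
    {"rx":0,"ry":0,"rz":0,"dx":0,"dy":0,"dz":0,"hand":-1},
    {"rx":0,"ry":0,"rz":0,"dx":0,"dy":0,"dz":0,"hand":-1}
  ]
}}

```text
time: 16.37
tool_pos: [0.5506, 0.0657, 0.0994]
tool_rot: [[-0.793, 0.609, -0.003], [0.609, 0.793, -0.0], [0.002, -0.002, -1.0]]
wrist_force: [-2.5, 5.2, -7.9]
width: 0.029
grasp_force: 30.8
```

Run:
```python
from h import *
o=status.get_obs();print(o["tool_pos"],o["wrist_force"],o["ft_torque"],np.arctan2(o["tool_rot"][1,1],o["tool_rot"][0,1]),o["joint_positions"].round(2))
```

```text
[0.55059291 0.0656562  0.09939867] [-2.45542364  5.18851341 -7.90929037] [1.0949661  0.40743341 0.02547707] 0.9158509755319143 [-0.19  0.68  0.04  1.9  -0.04  0.57  0.79]
```

>>> {"fn": "step_arm", "kwargs": {
  "targets": [
    {"rx":0,"ry":0,"rz":-0.05,"dx":0,"dy":0,"dz":-0.115,"hand":-1},
    {"rx":0,"ry":0,"rz":-0.05,"dx":0,"dy":0,"dz":-0.115,"hand":-1},
    {"rx":0,"ry":0,"rz":-0.05,"dx":0,"dy":0,"dz":-0.115,"hand":-1},
    {"rx":0,"ry":0,"rz":-0.05,"dx":0,"dy":0,"dz":-0.115,"hand":-1},
    {"rx":0,"ry":0,"rz":-0.05,"dx":0,"dy":0,"dz":-0.115,"hand":-1},
    {"rx":0,"ry":0,"rz":0,"dx":0,"dy":0,"dz":0,"hand":-1},
    {"rx":0,"ry":0,"rz":0,"dx":0,"dy":0,"dz":0,"hand":-1}
  ]
}}

```text
time: 16.95
tool_pos: [0.5504, 0.0655, 0.0999]
tool_rot: [[-0.919, 0.394, -0.003], [0.394, 0.919, -0.001], [0.003, -0.002, -1.0]]
wrist_force: [-2.6, 4.6, -7.4]
width: 0.029
grasp_force: 30.8
```

Run:
```python
from h import *
o=status.get_obs();print(o["tool_pos"],o["wrist_force"],o["ft_torque"],np.arctan2(o["tool_rot"][1,1],o["tool_rot"][0,1]))
```

```text
[0.55044832 0.0654541  0.09992127] [-2.57320851  4.64736775 -7.35962659] [ 1.05886707e+00  4.69528115e-01 -8.16149908e-05] 1.1657442286694666
```

>>> {"fn": "step_arm", "kwargs": {
  "targets": [
    {"rx":0,"ry":0,"rz":-0.05,"dx":0,"dy":0,"dz":-0.115,"hand":-1},
    {"rx":0,"ry":0,"rz":-0.05,"dx":0,"dy":0,"dz":-0.115,"hand":-1},
    {"rx":0,"ry":0,"rz":-0.05,"dx":0,"dy":0,"dz":-0.115,"hand":-1},
    {"rx":0,"ry":0,"rz":-0.05,"dx":0,"dy":0,"dz":-0.115,"hand":-1},
    {"rx":0,"ry":0,"rz":0,"dx":0,"dy":0,"dz":0,"hand":-1},
    {"rx":0,"ry":0,"rz":0,"dx":0,"dy":0,"dz":0,"hand":-1}
  ]
}}

```text
time: 17.45
tool_pos: [0.5503, 0.0652, 0.1003]
tool_rot: [[-0.979, 0.204, -0.004], [0.204, 0.979, -0.001], [0.003, -0.002, -1.0]]
wrist_force: [-3.0, 4.9, -6.3]
width: 0.029
grasp_force: 30.9
```

Run:
```python
from h import *
o=status.get_obs();print(o["tool_pos"],o["wrist_force"],o["ft_torque"],np.arctan2(o["tool_rot"][1,1],o["tool_rot"][0,1]))
```

```text
[0.55034797 0.06522801 0.1003441 ] [-2.99410577  4.94540032 -6.29865343] [0.99980752 0.59483938 0.06443511] 1.3655758492287324
```

>>> {"fn": "step_arm", "kwargs": {
  "targets": [
    {"rx":0,"ry":0,"rz":-0.05,"dx":0,"dy":0,"dz":-0.125,"hand":-1},
    {"rx":0,"ry":0,"rz":-0.05,"dx":0,"dy":0,"dz":-0.125,"hand":-1},
    {"rx":0,"ry":0,"rz":-0.05,"dx":0,"dy":0,"dz":-0.125,"hand":-1},
    {"rx":0,"ry":0,"rz":0,"dx":0,"dy":0,"dz":0,"hand":-1},
    {"rx":0,"ry":0,"rz":0,"dx":0,"dy":0,"dz":0,"hand":-1}
  ]
}}

```text
time: 17.87
tool_pos: [0.5504, 0.0651, 0.1007]
tool_rot: [[-0.998, 0.055, -0.004], [0.055, 0.998, -0.001], [0.004, -0.001, -1.0]]
wrist_force: [-3.1, 3.9, -6.8]
width: 0.0291
grasp_force: 30.9
```

Run:
```python
from h import *
o=status.get_obs();print(o["tool_pos"],o["wrist_force"],o["ft_torque"],np.arctan2(o["tool_rot"][1,1],o["tool_rot"][0,1]))
```

```text
[0.55036532 0.06508894 0.10068949] [-3.07451474  3.92865289 -6.81021224] [ 0.90917165  0.62582782 -0.01861459] 1.5154168941834119
```

>>> {"fn": "step_arm", "kwargs": {
  "targets": [
    {"rx":0,"ry":0,"rz":-0.05,"dx":0,"dy":0,"dz":-0.115,"hand":-1},
    {"rx":0,"ry":0,"rz":-0.05,"dx":0,"dy":0,"dz":-0.115,"hand":-1},
    {"rx":0,"ry":0,"rz":0,"dx":0,"dy":0,"dz":0,"hand":-1},
    {"rx":0,"ry":0,"rz":0,"dx":0,"dy":0,"dz":0,"hand":-1}
  ]
}}

```text
time: 18.2
tool_pos: [0.5512, 0.0649, 0.1011]
tool_rot: [[-0.999, -0.043, -0.002], [-0.043, 0.999, -0.001], [0.002, -0.001, -1.0]]
wrist_force: [-2.4, 3.4, -9.3]
width: 0.0291
grasp_force: 30.7
```

Run:
```python
from h import *
o=status.get_obs();print(o["tool_pos"],o["wrist_force"],o["ft_torque"],np.arctan2(o["tool_rot"][1,1],o["tool_rot"][0,1]))
```

```text
[0.55124693 0.06492145 0.1010697 ] [-2.44175876  3.40493258 -9.27228641] [ 0.60169263  0.44558424 -0.30520313] 1.6140071014368202
```

The torque has jumped to −0.3 N m, so the screw is at the end of its thread. Now I'll release it and rise.

>>> {"fn": "step_arm", "kwargs": {
  "targets": [
    {"rx":0,"ry":0,"rz":0.02,"dx":0,"dy":0,"dz":0.1,"hand":-1},
    {"rx":0,"ry":0,"rz":0,"dx":0,"dy":0,"dz":0,"hand":1},
    {"rx":0,"ry":0,"rz":0,"dx":0,"dy":0,"dz":0,"hand":1},
    {"rx":0,"ry":0,"rz":0,"dx":0,"dy":0,"dz":0,"hand":1},
    {"rx":0,"ry":0,"rz":0,"dx":0,"dy":0,"dz":0,"hand":1},
    {"rx":0,"ry":0,"rz":0,"dx":0,"dy":0,"dz":0,"hand":1},
    {"rx":0,"ry":0,"rz":0,"dx":0,"dy":0,"dz":0,"hand":1},
    {"rx":0,"ry":0,"rz":0,"dx":0,"dy":0,"dz":-15,"hand":1},
    {"rx":0,"ry":0,"rz":0,"dx":0,"dy":0,"dz":-25,"hand":1},
    {"rx":0,"ry":0,"rz":0,"dx":0,"dy":0,"dz":-30,"hand":1},
    {"rx":0,"ry":0,"rz":0,"dx":0,"dy":0,"dz":-30,"hand":1},
    {"rx":0,"ry":0,"rz":0,"dx":0,"dy":0,"dz":0,"hand":1},
    {"rx":0,"ry":0,"rz":0,"dx":0,"dy":0,"dz":0,"hand":1}
  ]
}}

```text
time: 19.28
tool_pos: [0.5535, 0.0658, 0.2033]
tool_rot: [[-1.0, -0.027, 0.004], [-0.027, 1.0, 0.0], [-0.004, 0.0, -1.0]]
wrist_force: [-0.6, -0.4, -0.1]
width: 0.0855
grasp_force: 0.0
```

Run:
```python
from h import *
o=status.get_obs();print(o["time"],o["tool_pos"],o["wrist_force"],o["tool_rot"].round(3),o["joint_positions"].round(2))
im=eyes.grab_frame("wrist")[:,:,::-1];cv2.imwrite("raw_w6.png",im)
s=eyes.grab_frame("scene")[:,:,::-1]
b=cv2.resize(s[150:260,220:350],(400,338),interpolation=cv2.INTER_CUBIC)
a=cv2.resize(im,(400,300)); a=cv2.copyMakeBorder(a,0,38,0,0,0)
cv2.imwrite("pics/c6.png",np.hstack([a,b]))
```

```text
19.2833 [0.55351194 0.06577584 0.2033291 ] [-0.56599917 -0.36171236 -0.06145465] [[-1.    -0.027  0.004]
 [-0.027  1.     0.   ]
 [-0.004  0.    -1.   ]] [-0.04  0.53 -0.19  1.81  0.13  0.81  1.3 ]
```

View pics/c6.png

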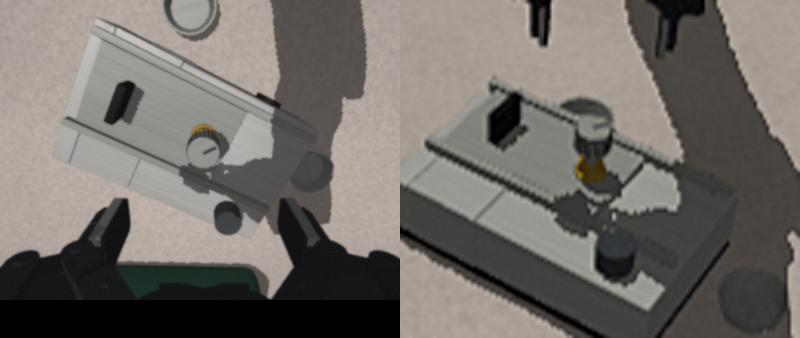

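The screw stays out by itself: the knob stands high above the ferrule in the scene crop at (590,130), and the hatch is still shut. Next I'll get the tab's position and the slide direction.

Run:
```python
from h import *
o=status.get_obs()
im=cv2.imread("raw_w6.png");g=cv2.cvtColor(im,cv2.COLOR_BGR2GRAY)
L=cv2.HoughLinesP(cv2.Canny(g,40,110),1,np.pi/360,50,minLineLength=110,maxLineGap=8)
for x0,y0,x1,y1 in L.reshape(-1,4):
    p=onz("wrist",x0,y0,.08,o);q=onz("wrist",x1,y1,.08,o);d=q-p
    print((x0,y0,x1,y1),round(np.degrees(np.arctan2(d[1],d[0]))%180,2))
m=(g[90:175,120:200]<45).astype(np.uint8);n,l,s,c=cv2.connectedComponentsWithStats(m);i=1+s[1:,4].argmax()
ct=max(cv2.findContours((l==i).astype(np.uint8),0,2)[0],key=cv2.contourArea);ap=cv2.approxPolyDP(ct,3,True).reshape(-1,2)+[120,90]
for a in ap:print(a,onz("wrist",*a.astype(float),.1095,o)[:2].round(4),onz("wrist",*a.astype(float),.0765,o)[:2].round(4))
```

```text
(np.int32(125), np.int32(32), np.int32(349), np.int32(146)) 65.23
(np.int32(129), np.int32(47), np.int32(320), np.int32(142)) 65.5
(np.int32(78), np.int32(159), np.int32(234), np.int32(227)) 65.57
(np.int32(129), np.int32(51), np.int32(316), np.int32(144)) 65.42
(np.int32(117), np.int32(32), np.int32(349), np.int32(150)) 65.16
(np.int32(151), np.int32(35), np.int32(322), np.int32(124)) 64.91
(np.int32(85), np.int32(149), np.int32(228), np.int32(212)) 65.63
(np.int32(81), np.int32(150), np.int32(229), np.int32(216)) 65.26
(np.int32(119), np.int32(45), np.int32(348), np.int32(159)) 65.42
(np.int32(135), np.int32(51), np.int32(317), np.int32(142)) 65.35
[167 105] [ 4.902e-01 -3.000e-04] [ 0.4934 -0.0093]
[151 109] [ 0.4932 -0.0115] [ 0.4968 -0.022 ]
[136 155] [ 0.5259 -0.0249] [ 0.5341 -0.0373]
[143 158] [ 0.528 -0.02 ] [ 0.5365 -0.0317]
[156 150] [ 0.5219 -0.0102] [ 0.5295 -0.0205]
[172 110] [0.4935 0.0029] [ 0.4971 -0.0056]
```

>>> {"fn": "step_arm", "kwargs": {
  "targets": [
    {"rx":0,"ry":0,"rz":0.115,"dx":0,"dy":0,"dz":0,"hand":-1},
    {"rx":0,"ry":0,"rz":0.115,"dx":0,"dy":0,"dz":0,"hand":-1},
    {"rx":0,"ry":0,"rz":0.115,"dx":0,"dy":0,"dz":0,"hand":-1},
    {"rx":0,"ry":0,"rz":0.112,"dx":0,"dy":0,"dz":0,"hand":-1},
    {"rx":0,"ry":0,"rz":0,"dx":2,"dy":-34,"dz":0,"hand":-1},
    {"rx":0,"ry":0,"rz":0,"dx":0,"dy":-34,"dz":0,"hand":-1},
    {"rx":0,"ry":0,"rz":0,"dx":0,"dy":-34,"dz":0,"hand":-1},
    {"rx":0,"ry":0,"rz":0,"dx":0,"dy":-34,"dz":0,"hand":-1},
    {"rx":0,"ry":0,"rz":0,"dx":0,"dy":0,"dz":0,"hand":-1},
    {"rx":0,"ry":0,"rz":0,"dx":0,"dy":0,"dz":30,"hand":-1},
    {"rx":0,"ry":0,"rz":0,"dx":0,"dy":0,"dz":30,"hand":-1},
    {"rx":0,"ry":0,"rz":0,"dx":0,"dy":0,"dz":25,"hand":-1},
    {"rx":0,"ry":0,"rz":0,"dx":0,"dy":0,"dz":16,"hand":-1},
    {"rx":0,"ry":0,"rz":0,"dx":0,"dy":0,"dz":10,"hand":-1},
    {"rx":0,"ry":0,"rz":0,"dx":0,"dy":0,"dz":0,"hand":-1},
    {"rx":0,"ry":0,"rz":0,"dx":0,"dy":0,"dz":0,"hand":-1}
  ]
}}

```text
time: 20.72
tool_pos: [0.4932, -0.057, 0.0899]
tool_rot: [[-0.909, 0.417, -0.002], [0.417, 0.909, 0.0], [0.002, -0.001, -1.0]]
wrist_force: [-0.8, 0.2, -0.4]
width: -0.0001
grasp_force: 0.0
```

Run:
```python
from h import *
o=status.get_obs();print(o["time"],o["tool_pos"],o["wrist_force"],o["tool_rot"].round(3),o["width"])
im=eyes.grab_frame("wrist")[:,:,::-1]
s=eyes.grab_frame("scene")[:,:,::-1]
b=cv2.resize(s[150:260,220:350],(400,338),interpolation=cv2.INTER_CUBIC)
a=cv2.resize(im,(400,300)); a=cv2.copyMakeBorder(a,0,38,0,0,0)
cv2.imwrite("pics/c7.png",np.hstack([a,b]))
```

```text
20.7167 [ 0.49324756 -0.05695028  0.08985618] [-0.83859735  0.17590115 -0.36080264] [[-0.909  0.417 -0.002]
 [ 0.417  0.909  0.   ]
 [ 0.002 -0.001 -1.   ]] -7.213335963749922e-05
```

View pics/c7.png

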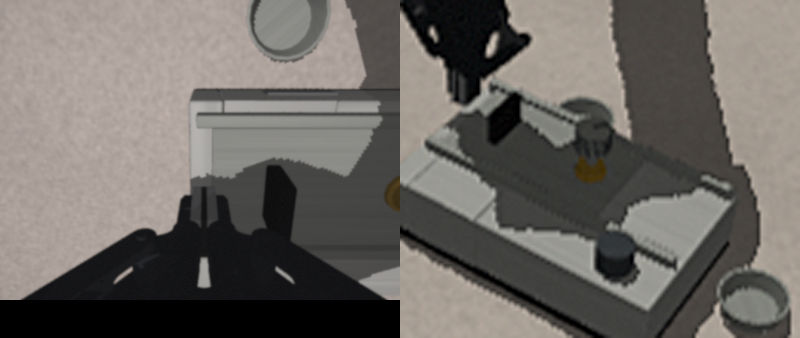

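The shut fingers stand behind the tab (on its −y side), and the way is clear. Next I'll push along tool +y.

>>> {"fn": "step_arm", "kwargs": {
  "targets": [
    {"rx":0,"ry":0,"rz":0,"dx":0,"dy":7,"dz":0,"hand":-1},
    {"rx":0,"ry":0,"rz":0,"dx":0,"dy":7,"dz":0,"hand":-1},
    {"rx":0,"ry":0,"rz":0,"dx":0,"dy":4,"dz":0,"hand":-1},
    {"rx":0,"ry":0,"rz":0,"dx":0,"dy":3,"dz":0,"hand":-1},
    {"rx":0,"ry":0,"rz":0,"dx":0,"dy":3,"dz":0,"hand":-1},
    {"rx":0,"ry":0,"rz":0,"dx":0,"dy":3,"dz":0,"hand":-1},
    {"rx":0,"ry":0,"rz":0,"dx":0,"dy":3,"dz":0,"hand":-1},
    {"rx":0,"ry":0,"rz":0,"dx":0,"dy":3,"dz":0,"hand":-1},
    {"rx":0,"ry":0,"rz":0,"dx":0,"dy":3,"dz":0,"hand":-1}
  ]
}}

```text
time: 21.57
tool_pos: [0.5084, -0.025, 0.0905]
tool_rot: [[-0.909, 0.418, -0.001], [0.418, 0.909, -0.001], [0.0, -0.001, -1.0]]
wrist_force: [-2.8, -3.0, 2.1]
width: 0.0
grasp_force: 1.7
```

>>> {"fn": "step_arm", "kwargs": {
  "targets": [
    {"rx":0,"ry":0,"rz":0,"dx":0,"dy":3,"dz":0,"hand":-1},
    {"rx":0,"ry":0,"rz":0,"dx":0,"dy":3,"dz":0,"hand":-1},
    {"rx":0,"ry":0,"rz":0,"dx":0,"dy":3,"dz":0,"hand":-1},
    {"rx":0,"ry":0,"rz":0,"dx":0,"dy":3,"dz":0,"hand":-1},
    {"rx":0,"ry":0,"rz":0,"dx":0,"dy":3,"dz":0,"hand":-1},
    {"rx":0,"ry":0,"rz":0,"dx":0,"dy":3,"dz":0,"hand":-1},
    {"rx":0,"ry":0,"rz":0,"dx":0,"dy":3,"dz":0,"hand":-1},
    {"rx":0,"ry":0,"rz":0,"dx":0,"dy":0,"dz":0,"hand":-1}
  ]
}}

```text
time: 22.23
tool_pos: [0.5179, -0.0042, 0.0904]
tool_rot: [[-0.909, 0.416, 0.001], [0.416, 0.909, 0.001], [-0.0, 0.001, -1.0]]
wrist_force: [0.6, -0.6, -0.2]
width: -0.0001
grasp_force: 0.3
```

Run:
```python
from h import *
o=status.get_obs();print(o["time"],o["tool_pos"],o["wrist_force"])
s=eyes.grab_frame("scene")[:,:,::-1];w=eyes.grab_frame("wrist")[:,:,::-1]
b=cv2.resize(s[150:260,220:350],(400,338),interpolation=cv2.INTER_CUBIC)
a=cv2.copyMakeBorder(cv2.resize(w,(400,300)),0,38,0,0,0)
cv2.imwrite("pics/c8.png",np.hstack([a,b]))
```

```text
22.2333 [ 0.51793887 -0.00423927  0.09041534] [ 0.61257275 -0.64993403 -0.22568645]
```

View pics/c8.png

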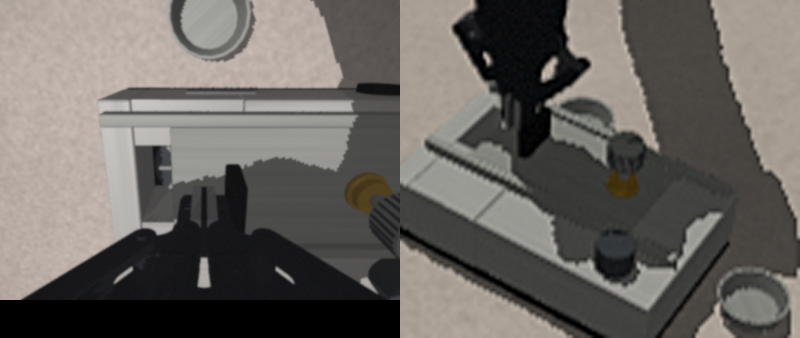

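The hatch slides with the push, with the screw still out and the chamber beginning to show at (160,165). I'll carry on to the stop.

>>> {"fn": "step_arm", "kwargs": {
  "targets": [
    {"rx":0,"ry":0,"rz":0,"dx":0,"dy":3,"dz":0,"hand":-1},
    {"rx":0,"ry":0,"rz":0,"dx":0,"dy":3,"dz":0,"hand":-1},
    {"rx":0,"ry":0,"rz":0,"dx":0,"dy":3,"dz":0,"hand":-1},
    {"rx":0,"ry":0,"rz":0,"dx":0,"dy":3,"dz":0,"hand":-1},
    {"rx":0,"ry":0,"rz":0,"dx":0,"dy":3,"dz":0,"hand":-1},
    {"rx":0,"ry":0,"rz":0,"dx":0,"dy":3,"dz":0,"hand":-1},
    {"rx":0,"ry":0,"rz":0,"dx":0,"dy":2,"dz":0,"hand":-1},
    {"rx":0,"ry":0,"rz":0,"dx":0,"dy":2,"dz":0,"hand":-1},
    {"rx":0,"ry":0,"rz":0,"dx":0,"dy":0,"dz":0,"hand":-1}
  ]
}}

```text
time: 23.08
tool_pos: [0.5269, 0.0154, 0.0904]
tool_rot: [[-0.909, 0.416, 0.0], [0.416, 0.909, 0.0], [-0.0, 0.001, -1.0]]
wrist_force: [0.4, -1.6, -1.2]
width: -0.0001
grasp_force: 0.6
```

>>> {"fn": "step_arm", "kwargs": {
  "targets": [
    {"rx":0,"ry":0,"rz":0,"dx":0,"dy":1,"dz":0,"hand":-1},
    {"rx":0,"ry":0,"rz":0,"dx":0,"dy":1,"dz":0,"hand":-1},
    {"rx":0,"ry":0,"rz":0,"dx":0,"dy":1,"dz":0,"hand":-1},
    {"rx":0,"ry":0,"rz":0,"dx":0,"dy":0,"dz":0,"hand":-1}
  ]
}}

```text
time: 23.42
tool_pos: [0.5278, 0.0176, 0.0904]
tool_rot: [[-0.909, 0.417, -0.0], [0.417, 0.909, 0.0], [0.0, 0.0, -1.0]]
wrist_force: [0.8, -2.6, -1.0]
width: -0.0002
grasp_force: 1.2
```

Now in small steps up to the stop.

>>> {"fn": "step_arm", "kwargs": {
  "targets": [
    {"rx":0,"ry":0,"rz":0,"dx":0,"dy":1,"dz":0,"hand":-1},
    {"rx":0,"ry":0,"rz":0,"dx":0,"dy":1,"dz":0,"hand":-1},
    {"rx":0,"ry":0,"rz":0,"dx":0,"dy":1,"dz":0,"hand":-1},
    {"rx":0,"ry":0,"rz":0,"dx":0,"dy":0,"dz":0,"hand":-1}
  ]
}}

```text
time: 23.75
tool_pos: [0.5292, 0.0205, 0.0904]
tool_rot: [[-0.909, 0.416, 0.0], [0.416, 0.909, 0.0], [0.0, 0.0, -1.0]]
wrist_force: [-0.2, -2.4, -1.6]
width: -0.0
grasp_force: 1.2
```

Run:
```python
from h import *
im=eyes.grab_frame("top")
h=cv2.cvtColor(im,cv2.COLOR_RGB2HSV)
w=eyes.grab_frame("scene");a=cv2.imread("sc_a.png")[:,:,::-1]
for n,x in(("before",a),("now",w)):
    h=cv2.cvtColor(np.ascontiguousarray(x),cv2.COLOR_RGB2HSV);m=cv2.inRange(h,(12,120,40),(28,255,255))
    m[:160]=0;m[240:]=0;m[:,:240]=0;m[:,340:]=0
    ys,xs=np.nonzero(m);c=(xs.mean(),ys.mean());print(n,c,len(xs),onz("scene",*c,.083))
```

```text
before (np.float64(281.8), np.float64(206.37142857142857)) 35 [0.56040804 0.0678353  0.083     ]
now (np.float64(300.64516129032256), np.float64(214.29032258064515)) 62 [0.58065951 0.11913831 0.083     ]
```

>>> {"fn": "step_arm", "kwargs": {
  "targets": [
    {"rx":0,"ry":0,"rz":0,"dx":0,"dy":1,"dz":0,"hand":-1},
    {"rx":0,"ry":0,"rz":0,"dx":0,"dy":1,"dz":0,"hand":-1},
    {"rx":0,"ry":0,"rz":0,"dx":0,"dy":0,"dz":0,"hand":-1}
  ]
}}

```text
time: 24.1
tool_pos: [0.5297, 0.0216, 0.0904]
tool_rot: [[-0.909, 0.417, -0.001], [0.417, 0.909, -0.001], [0.0, -0.001, -1.0]]
wrist_force: [-1.7, -4.1, -1.2]
width: 0.0
grasp_force: 2.1
```

>>> {"fn": "step_arm", "kwargs": {
  "targets": [
    {"rx":0,"ry":0,"rz":0,"dx":0,"dy":1,"dz":0,"hand":-1},
    {"rx":0,"ry":0,"rz":0,"dx":0,"dy":0,"dz":0,"hand":-1},
    {"rx":0,"ry":0,"rz":0,"dx":0,"dy":0,"dz":0,"hand":-1}
  ]
}}

```text
time: 24.35
tool_pos: [0.5297, 0.0217, 0.0904]
tool_rot: [[-0.909, 0.418, -0.001], [0.418, 0.909, -0.001], [0.001, -0.002, -1.0]]
wrist_force: [-1.6, -4.0, 0.2]
width: -0.0001
grasp_force: 3.0
```

>>> {"fn": "step_arm", "kwargs": {
  "targets": [
    {"rx":0,"ry":0,"rz":0,"dx":0,"dy":1,"dz":0,"hand":-1},
    {"rx":0,"ry":0,"rz":0,"dx":0,"dy":1,"dz":0,"hand":-1},
    {"rx":0,"ry":0,"rz":0,"dx":0,"dy":0,"dz":0,"hand":-1},
    {"rx":0,"ry":0,"rz":0,"dx":0,"dy":0,"dz":0,"hand":-1}
  ]
}}

```text
time: 24.68
tool_pos: [0.5297, 0.0217, 0.0904]
tool_rot: [[-0.908, 0.419, -0.003], [0.419, 0.908, -0.003], [0.001, -0.004, -1.0]]
wrist_force: [-3.5, -8.8, 2.4]
width: -0.0004
grasp_force: 4.9
```

It's at the hard stop: the force rises with no motion. Now I'll back away and check.

>>> {"fn": "step_arm", "kwargs": {
  "targets": [
    {"rx":0,"ry":0,"rz":0,"dx":0,"dy":-6,"dz":0,"hand":-1},
    {"rx":0,"ry":0,"rz":0,"dx":0,"dy":-20,"dz":0,"hand":-1},
    {"rx":0,"ry":0,"rz":0,"dx":0,"dy":-10,"dz":-10,"hand":-1},
    {"rx":0,"ry":0,"rz":0,"dx":0,"dy":-20,"dz":-30,"hand":-1},
    {"rx":0,"ry":0,"rz":0,"dx":0,"dy":-30,"dz":-30,"hand":-1},
    {"rx":0,"ry":0,"rz":0,"dx":0,"dy":-30,"dz":-30,"hand":-1},
    {"rx":0,"ry":0,"rz":0,"dx":0,"dy":-30,"dz":-20,"hand":-1},
    {"rx":0,"ry":0,"rz":0,"dx":0,"dy":0,"dz":0,"hand":-1},
    {"rx":0,"ry":0,"rz":0,"dx":0,"dy":0,"dz":0,"hand":-1},
    {"rx":0,"ry":0,"rz":0,"dx":0,"dy":0,"dz":0,"hand":-1}
  ]
}}

```text
time: 25.52
tool_pos: [0.4714, -0.106, 0.2099]
tool_rot: [[-0.909, 0.416, 0.002], [0.416, 0.909, 0.001], [-0.001, 0.002, -1.0]]
wrist_force: [-0.2, -0.1, 0.2]
width: 0.0001
grasp_force: 0.0
```

Run:
```python
from h import *
o=status.get_obs();print(o["time"],o["tool_pos"],o["wrist_force"])
t=eyes.grab_frame("top")[:,:,::-1];s=eyes.grab_frame("scene")[:,:,::-1]
cv2.imwrite("pics/c9.png",np.hstack([cv2.resize(t[110:230,180:322],(400,338)),cv2.resize(s[150:260,220:350],(400,338))]))
```

```text
25.5167 [ 0.47141299 -0.10598515  0.20991   ] [-0.20845183 -0.11631889  0.2221727 ]
```

View pics/c9.png

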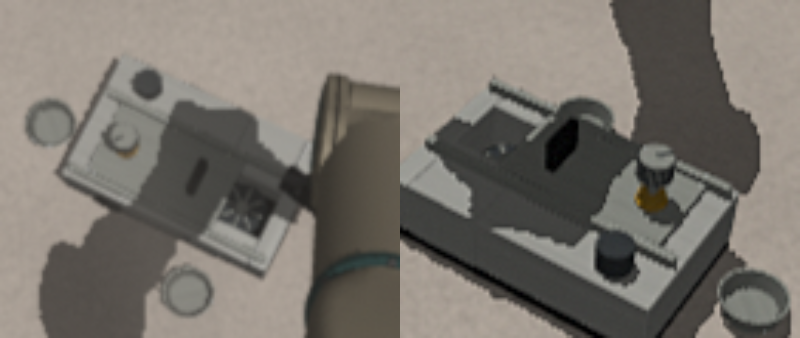

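The hatch is open, the burrs show at (245,205), the screw is still parked out, and the tins and cap haven't moved.

```bash
python3 -c "
from station import close_job
print(close_job())"
```

```text
the job is handed in; nothing more can be done
None
```

The job is handed in with no verdict shown: the screw is unscrewed to the end of its thread and stays out by itself, the hatch was pushed open to its hard stop, and the arm is clear with the cap and both tins unmoved in the last pictures.

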